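Press the keyed spindle into the belt pulley under its retaining bar

TASK

Lay the long steel bar with the grip block across the two notched posts of the green fixture, lying flat in both notches and about centred, and let go of it. Then take the keyed shaft out of its black stand, push it into the pulley's bore, turning it until its key slips into the keyway, and keep pushing against the ejector spring until its collar is fully down on the pulley; finish still gripping it and pressing it fully home, since the spring lifts it again if you let go. Do not disturb the other things on the bench.

Things in the scene. Friction and masses are not known exactly. Their poses are not given: they have to be found in the camera images.
- fixture: Green pulley fixture, fixed to the bench; origin on the bench exactly under the pulley's axis, z up. Base 130 (x) x 196 (y); nest block 30 high, 120 x 120, carries the pulley. Two posts centred at x = +42, y = -80 and +80, each 24 long in y, notch floor 58 above the bench, notch 28 wide in x between cheeks that rise 10 above the notch floor; the notches are open along y.
- bar_seat (a point): Point midway between the two notch floors, 58 above the bench, with the fixture's axes: where the bar's origin belongs, bar's long y axis along the fixture's y (either way round).
- hub: Toothed aluminium belt pulley with steel boss, fixed in the nest on the fixture's axis, bore upright. Origin at the centre of its underside, 30 above the bench. Rim 96 dia, 26 high; boss 34 dia, top face 36 above the origin. Through bore 20 dia with one keyway 8 wide, reaching 13.5 from the axis, on the pulley's +x side; its yaw differs from the fixture's.
- hub_face (a point): Centre of the bore at the boss's top face, 66 above the bench, with the pulley's axes (z up, +x towards the keyway). The shaft's origin belongs here, shaft x along pulley x. A dark radial timing line, 5 wide, on the rim's upper face (22 to 46 from the axis) marks the keyway's side.
- ejector (a joint): Brass spring pad in the bottom of the bore: 0 at rest (its top 2 above the pulley's underside), grows to 0.014 m as pushed down; 0.010 m when the shaft's collar is home. Pushes up with about 5.4 N at 0 and 11.4 N at 0.010 m.
- bar: Loose steel retaining bar, 24 (x) x 200 (y) x 10 high, about 0.3 kg, lying flat; on its middle stands a grip block 16 (x) x 40 (y) x 22 high (top 32 above the underside). Origin at the centre of the underside, z up, y along the bar.
- shaft: Loose steel shaft, about 0.28 kg, upright in the stand. Origin at the centre of the collar's underside, z up. Stem 18 dia reaches 44 down, tip tapered; key 6 wide on its +x side, reaching 12 from the axis, from 28 to 3 below the collar: the bare stem tip enters the bore before the key meets the boss. Collar 32 dia, 6 thick, with a pointer tab on the key's side, 8 wide, reaching 23 from the axis.
- shaft_head (a point): Centre of the shaft's head, 42 above the shaft's origin on its axis: a dark steel block 26 (x) x 18 (y) x 32 high (26 to 58 above the origin) on a 16 dia neck, to be gripped across its 18 (y).
- stand: Black block fixed to the bench, 64 x 64 x 50 high, with an upright hole of 28 dia in its middle in which the shaft hangs by its collar (shaft origin 50 above the bench). Origin at the centre of its underside.
- reel: Bystander, leave alone: aluminium-coloured wire reel, 64 dia x 58 high, standing; origin at the centre of its underside.
- jar: Bystander, leave alone: amber glass jar with white cap, 52 dia x 60 high, standing; origin at the centre of its underside.
- brush: Bystander, leave alone: hand brush, black back and grip with yellow bristles, 130 x 45 x 88 high, bristles down; origin at the centre of its underside.
- screwdriver: Bystander, leave alone: screwdriver lying on the bench; origin near its middle, on its underside.
- board: Bystander, leave alone: small green circuit board with black parts, 80 x 55 x 14; origin at the centre of its underside.
- collar: Bystander, leave alone: loose steel ring, 40 outer dia, 22 hole, 16 high, lying flat; origin at the centre of its underside.
- spare_bar: Bystander, leave alone: plain steel bar without a grip block, 22 x 110 x 12, lying flat; origin at the centre of its underside.
Mind the look-alikes: they are no part of the job. Leave any red look-alike of the shaft alone. Leave any turquoise look-alike of the bar alone.

How it is judged:
By the outcome, as a careful person would: the job done as asked, in the order asked, and still so for the second after the job is handed in, while the arm keeps its last pose, push and grip.
It also fails if it takes over 51 s, if anything falls off the work surface, if the arm or the gripper's body presses on something with over 40 N, if the wrist force passes 120 N, or if a joint passes its speed limit or range.

ROBOT

A 7-joint arm with a two-finger parallel gripper is mounted at the origin on the work surface. World frame = base frame: x ahead of the robot, y to its left, z up, the work surface at z = 0. Lengths are in mm, angles in rad, forces in N, time in s.
With the tool pointing down it reaches from about 350 to 900 mm from the base axis. Payload 7.2 kg.
Tool frame: the origin (TCP) lies on the centre line of the jaws, within the pads' length; the fingertips stand 8 mm ahead of it and the grasp point (between the pads) lies 11 mm behind it; z points along the fingers, y is the line along which they close (so a half turn about z gives the same grasp; the last joint's range is limited). The gripper opens to 85 mm and grips with 20 to 120 N. Pads are 22 mm wide; open, the fingers measure 114 mm over their backs; the gripper's body (76 mm by 85 mm) begins 54 mm behind the grasp point. The pads swing forward as they close: fully open they stand 13 mm farther back than shut.
Start: joints at [-1.285, 0.411, -0.013, 1.596, 0.006, 1.134, -0.082], TCP at [216.55, 586.289, 239.297] pointing down, gripper open.
Joint ranges: [-2.95, 2.95], [-0.29, 1.99], [-1.47, 1.44], [0.14, 2.54], [-1.03, 4.17], [0.13, 1.85], [-2.86, 2.86]. Speed limits (rad/s): [2.39, 2.39, 3.01, 3.01, 3.14, 3.14, 3.14].

INTERFACE

Orientations are given as a 3x3 rotation matrix whose columns are the frame's x, y, z axes.
In Python, from cell import monitor, cams, order, nets gives the robot as it stands. The module is installed in compiled form; this text tells all that it offers.
- The arm moves only by the tool send_path, called after "Call:" as a command line: name --argument value ..., lists and objects as JSON in quotes. Schema: {"type":"object","properties":{"ticks":{"type":"string"},"grip_force":{"type":"number"},"only":{"type":"string"},"quiet":{"type":"boolean"},"lines":{"type":"string"}},"required":["ticks"],"additionalProperties":false}. ticks is a string of 1 to 12 rows, parted by semicolons, with the numbers parted by spaces; each row has 5 numbers: dx, dy, dz in a scale on which 1.0 is 800 mm, then a turn about the tool's z in fractions of the full range, 1 being 45 degrees, then the finger opening in mm; each row shifts and turns the commanded pose from where the row before left it, along the tool's axes as they then stand; what a row does not reach is not made up. A row lasts 1/10 s, in which the tool goes at most 50 mm and 0.15 rad, less where a joint would pass 70% of its speed; a pose out of reach is approached as far as the arm can. The fingers move at their own pace and stop on an object; grip_force is the grip in N (left out, the last holds). Time passes only in rows, so rows that do not move let the fingers close. The tool returns the time, the measured TCP pose, the force, the opening and the grip force at its end. only (a regular expression) keeps the lines of the reply that match it, lines (a string "A,B") keeps lines A to B, and quiet returns only ok. A shift or turn number past 1, either way, is cut back to 1. Input that does not fit is refused with a message, and nothing moves.
- monitor.state(): the state, without advancing time (a new reading comes with each control period).
- cams.snapshot(name): name is "scene" or "top" or "wrist"; returns (picture, depth): 480x640x3 uint8, blue, green, red; 480x640 float32, mm along the optical axis (not along the pixel's ray), 0 where there is no reading.
- cams.get_calibration(name): a dict with "camera_matrix" (3x3 intrinsics, pixels), "k1" (the pictures are not rectified: a ray, as slopes to the right and down, at radius r is drawn at 1 + k1 r^2 times it, then the intrinsics apply), "rvec" (rotation vector, rad) and "tvec" (3), from world to camera coordinates, as OpenCV has them; the wrist camera has in their place "mount" (4x4, takes a point from camera to tool coordinates, whose origin is the TCP and whose axes are the flange's). Camera axes: x right, y down, z forward; pixel columns grow to the right and rows downward; lengths in mm; the calibration is good to about 2 mm. A picture is of the moment at which its call begins: read the wrist's pose just before it. get_calibration takes no time and is no camera call.
- order.finish_job(): hands the job in; it is judged then, once.
Trained networks look in the newest picture that a camera, given by its name, has taken for a name from the list of things; names that differ only in an ending like _2 or _b are one class to them, and where a whole thing is asked for, a point or a joint stands for the part that bears it (a point fixed in the world has none). Each returns a list of dicts, best first, with "conf" (0 to 1); they miss things now and then, are a little off and sometimes report something else, mostly with a low value. They report only what shows in the picture. A call takes as long as a camera call. They do not tell look-alikes from the thing itself.
- nets.boxes_of(label, camera): "pixel" ([column, row] in pixels, amid what is visible of it).
- nets.regions_of(label, camera): "pixels" (480x640 bool, what is visible of it) and "pixel" ([column, row] in pixels, amid what is visible of it).
The state is a dict: "t": time; "q": joint angles; "joint_vel": joint speeds; "tau": joint torques, N m; "eef_pos": TCP position; "tool_rot": TCP orientation; "contact_force": force on the tool from outside, world axes, zero at the start; "torque": the same for the moment, N m; "width": finger opening in mm; "gripper_force": force on a finger pad.
Only numpy, scipy, OpenCV 4.12 (cv2) and the standard library are available. Lean on these libraries where they do the work, as an engineer would, in place of code of your own. Each camera call takes 0.05 s, during which the arm holds its last target. There are 200 camera calls.

## Working session

There is one attempt and no reset: what is moved stays moved. The work goes in short steps, Python scripts to look and compute and a tool call to move; the robot and the scene stay as the last step left them, time stands still between calls to the robot, and variables do not carry over. Pictures are saved under pics/ and viewed, at most 10 in all, crops included, and the job is handed in when it is done.

```bash
mkdir -p pics; cat > h.py <<'E'
import numpy as np, cv2
from cell import monitor, cams, order, nets
def cal(n):
    c=cams.get_calibration(n); K=np.array(c["camera_matrix"]); k1=c["k1"]
    if "mount" in c:
        s=monitor.state(); T=np.eye(4); T[:3,:3]=s["tool_rot"]; T[:3,3]=s["eef_pos"]
        M=T@np.array(c["mount"])
    else:
        R=cv2.Rodrigues(np.array(c["rvec"],float))[0]; M=np.eye(4); M[:3,:3]=R.T; M[:3,3]=-R.T@np.array(c["tvec"],float).ravel()
    return K,np.array([k1,0,0,0,0],float),M
def shot(n):
    c=cal(n); im,d=cams.snapshot(n); return im,d,c
def rays(px,c):
    px=np.asarray(px,float).reshape(-1,1,2); u=cv2.undistortPoints(px,c[0],c[1]).reshape(-1,2)
    return np.c_[u,np.ones(len(u))]
def pts(px,d,c):
    px=np.asarray(px).reshape(-1,2).astype(int); z=d[px[:,1],px[:,0]]
    p=rays(px,c)*z[:,None]; return (p@c[2][:3,:3].T+c[2][:3,3])
def onplane(px,z,c):
    r=rays(px,c)@c[2][:3,:3].T; o=c[2][:3,3]; return o+r*((z-o[2])/r[:,2])[:,None]
def proj(P,c):
    P=(np.asarray(P,float).reshape(-1,3)-c[2][:3,3])@c[2][:3,:3]
    return cv2.projectPoints(P,np.zeros(3),np.zeros(3),c[0],c[1])[0].reshape(-1,2)
E
python3 - <<'E'
from h import *
np.set_printoptions(precision=2,suppress=True)
s=monitor.state(); print(s["eef_pos"],s["tool_rot"],s["t"])
for n in ("top","scene"):
    im,d,c=shot(n); cv2.imwrite(f"pics/{n}0.png",im); print(n,c[2])
    for l in ("bar","shaft","hub","fixture","stand"):
        for r in nets.regions_of(l,n)[:4]:
            m=r["pixels"]; v,u=np.nonzero(m); k=d[v,u]>0
            p=pts(np.c_[u,v][k],d,c) if k.any() else np.zeros((1,3))
            print(l,round(r["conf"],2),np.round(r["pixel"]),m.sum(),np.median(p,0),p.max(0)[2])
c=cams.get_calibration("wrist");print(np.array(c["mount"]))
E
```

```text
[216.37 585.8  238.41] [[-0.94  0.35 -0.  ]
 [ 0.35  0.94 -0.  ]
 [-0.   -0.   -1.  ]] 0.0
top [[   0.02   -0.98    0.2   282.65]
 [  -1.     -0.03   -0.01  -75.09]
 [   0.01   -0.2    -0.98 1291.36]
 [   0.      0.      0.      1.  ]]
bar 0.91 [165. 240.] 690 [520.21 323.86   9.96] 38.75320918774355
bar 0.66 [302. 224.] 1037 [561.39 -57.99  55.72] 72.08955859014759
bar 0.57 [193. 321.] 742 [302.51 226.35   9.99] 35.979007028166734
shaft 0.71 [415. 241.] 189 [ 517.22 -355.55   75.65] 106.80368678046443
hub 0.92 [304. 225.] 1009 [563.26 -57.97  55.83] 72.08955859014759
fixture 0.95 [302. 223.] 2239 [567.49 -59.96  26.54] 73.9415003870979
stand 0.74 [170. 175.] 496 [718.44 318.35   6.94] 19.45371489560057
stand 0.63 [374. 244.] 431 [ 513.77 -258.68   49.17] 57.7210209724542
scene [[  -0.61    0.41   -0.68 1288.47]
 [   0.79    0.34   -0.51  506.69]
 [   0.02   -0.85   -0.53  659.71]
 [   0.      0.      0.      1.  ]]
bar 0.97 [497. 261.] 990 [313.22 236.42   9.1 ] 33.497036936827044
bar 0.56 [496. 332.] 1568 [534.89 326.45   9.35] 33.89234114338319
shaft 0.68 [244. 197.] 346 [ 534.73 -264.5    84.4 ] 112.37930467451417
hub 0.89 [313. 252.] 1453 [579.82 -45.21  55.62] 68.83890033770126
fixture 0.73 [308. 272.] 3401 [620.73 -15.93  27.31] 70.82434869546694
fixture 0.6 [315. 251.] 1469 [579.58 -44.93  55.63] 68.91165580131144
stand 0.79 [248. 220.] 1033 [ 550.19 -251.22   34.59] 58.19075898726646
stand 0.24 [177. 245.] 2150 [ 723.38 -287.21   42.07] 90.43192301342924
[[  -0.     -0.95   -0.3    76.82]
 [   1.     -0.     -0.      0.82]
 [   0.     -0.3     0.95 -133.87]
 [   0.      0.      0.      1.  ]]
```

View pics/top0.png

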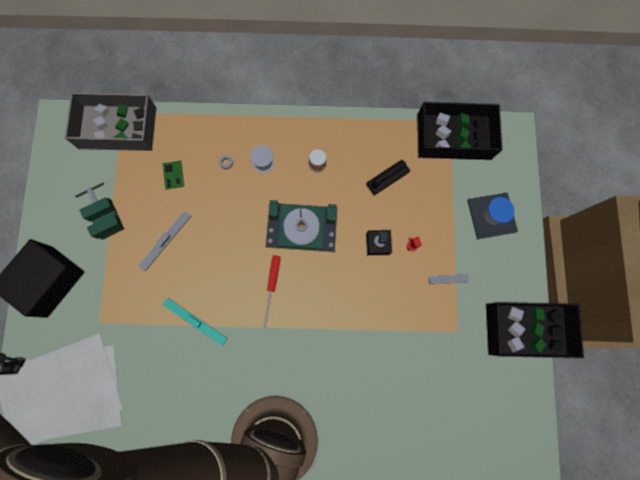

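View pics/scene0.png

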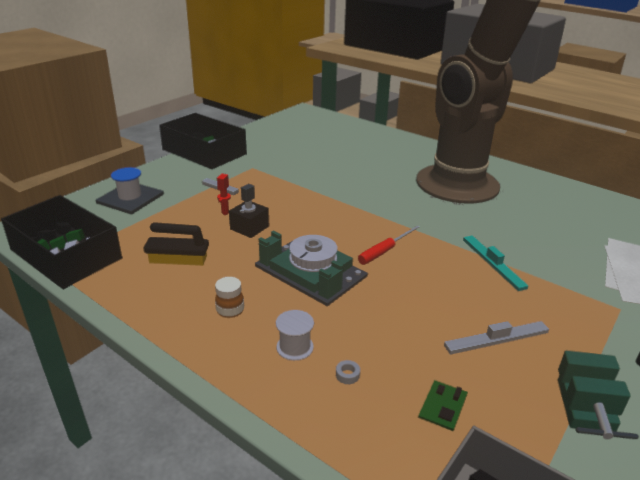

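Candidates for the bar in the top view: steel with block (165,240), chosen; turquoise (195,321), look-alike; plain spare bar (448,279). Shaft: dark head in black stand (379,241), chosen; red one (415,243), look-alike. I'll check with one crop and measure.

```bash
python3 - <<'E'
from h import *
np.set_printoptions(precision=2,suppress=True)
im,d,c=shot("top")
a=cv2.resize(im[190:290,120:220],(400,400),interpolation=cv2.INTER_CUBIC);b=cv2.resize(im[190:290,340,None].repeat(1,1) if 0 else im[190:290,345:445],(400,400),interpolation=cv2.INTER_CUBIC)
cv2.imwrite("pics/crop1.png",np.hstack([a,b]))
r=nets.regions_of("bar","top")
for q in r:
    if abs(q["pixel"][0]-165)<10:
        v,u=np.nonzero(q["pixels"]); P=onplane(np.c_[u,v],10,c)
        (x,y),(w,h),an=cv2.minAreaRect(P[:,:2].astype(np.float32)); box=cv2.boxPoints(((x,y),(w,h),an)); print(x,y,w,h,an,box)
        p=pts(np.c_[u,v],d,c); t=p[p[:,2]>26]; print("block",len(t),t.mean(0))
E
```

```text
522.1285400390625 325.5008850097656 31.989845275878906 199.34765625 54.17666244506836 [[431.95 370.87]
 [593.58 254.19]
 [612.31 280.13]
 [450.67 396.81]]
block 87 [519.62 319.53  45.75]
```

View pics/crop1.png

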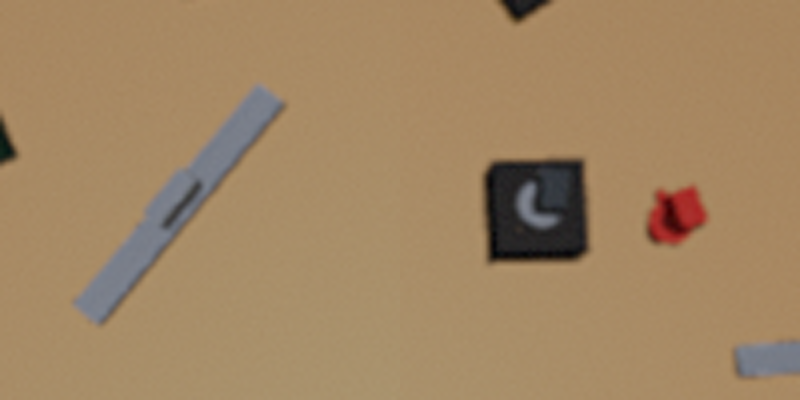

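The crop shows the steel bar with its block (block about (175,200)) and the shaft head in the black stand (about (545,195)), with the red one outside it. Moving over the bar.

Units first: shifts go in shares of 800 mm and turns go in shares of 45 degrees. So -38 mm is -0.0475, -36 mm is -0.045, 0.135 rad is 0.1719.

Call:
send_path --ticks "-0.0475 -0.0175 0.0125 0 85;-0.0475 -0.0175 0.0125 0 85;-0.0475 -0.0175 0.0125 0 85;-0.0475 -0.0175 0.0125 0 85;-0.0475 -0.0175 0.0125 0 85;-0.0475 -0.0175 0.0125 0 85;-0.0475 -0.0175 0.0125 0 85;-0.0475 -0.0175 0.0125 0 85;-0.0475 -0.0175 0.0125 0 85;-0.045 -0.0163 0.01 0 85;0 0 0 0.1719 85;0 0 0 0.1719 85"

```text
t: 1.9
eef_pos: [524.3, 322.9, 140.9]
tool_rot: [[-0.806, 0.591, -0.0], [0.591, 0.806, -0.001], [-0.0, -0.001, -1.0]]
contact_force: [-0.7, 0.5, -0.2]
width: 85.1
gripper_force: 0.0
```

```bash
cat > bar.py <<'E'
from h import *
np.set_printoptions(precision=3,suppress=True)
import sys
im,d,c=shot("wrist"); cv2.imwrite(sys.argv[1],im)
v,u=np.nonzero(d>0); p=pts(np.c_[u,v],d,c)
s=monitor.state(); print(s["eef_pos"],np.degrees(np.arctan2(s["tool_rot"][1][1],s["tool_rot"][0][1])),s["contact_force"])
r=nets.regions_of("bar","wrist"); print([(q["conf"],q["pixel"]) for q in r])
m=r[0]["pixels"]; v,u=np.nonzero(m&(d>0)); p=pts(np.c_[u,v],d,c)
for lo,hi,n in((5,16,"bar"),(27,38,"block")):
    t=p[(p[:,2]>lo)&(p[:,2]<hi)]; print(n,len(t),np.median(t,0),cv2.minAreaRect(t[:,:2].astype(np.float32)))
E
python3 bar.py pics/w1.png
```

```text
[523.584 324.103 140.985] 53.39593434516756 [ 0.171 -0.746  0.46 ]
[(0.98, [59.4, 18.9]), (0.62, [327.1, 198.5])]
bar 4743 [336.123 278.562   9.198] ((335.99755859375, 279.50067138671875), (80.58457946777344, 22.442441940307617), 55.99415588378906)
block 0 [nan nan nan] ((0.0, 0.0), (0.0, 0.0), 0.0)
  return _methods._mean(a, axis=axis, dtype=dtype,
  ret = um.true_divide(
```

View pics/w1.png

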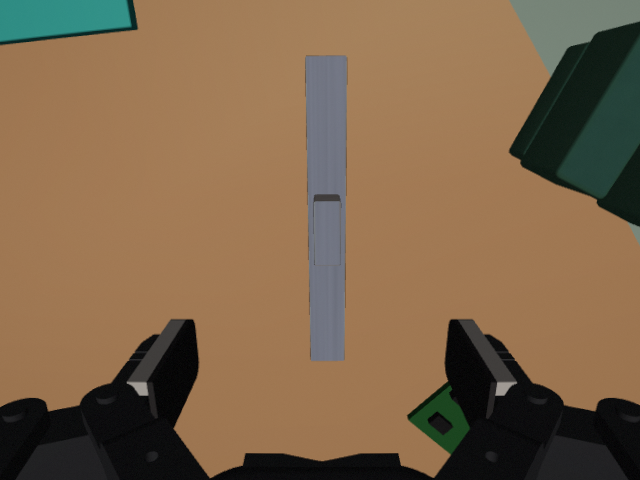

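Steel bar at (327,198), aligned with the tool; turquoise one at the top-left corner (the network's first hit), the vice at right. Measuring the right region.

```bash
sed -i 's/m=r\[0\]/r.sort(key=lambda q:np.hypot(q["pixel"][0]-325,q["pixel"][1]-220)); m=r[0]/' bar.py; python3 bar.py pics/w2.png
```

```text
[522.943 325.068 141.257] 54.428853176975984 [ 0.526 -0.006 -0.01 ]
[(0.83, [56.9, 18.5]), (0.76, [325.2, 202.1])]
bar 9621 [497.274 347.214   9.278] ((522.7179565429688, 329.0502624511719), (24.084339141845703, 199.29736328125), 54.17074966430664)
block 1764 [521.934 329.718  31.208] ((522.8800048828125, 328.94622802734375), (15.862740516662598, 40.334503173828125), 54.76619338989258)
```

Scaled: 40 mm is 0.05, 3.5 mm is 0.0044.

Call:
send_path --ticks "0.0031 0.0044 0.0375 0 60;0 0 0.05 0 50;0 0 0.0475 0 45;0 0 0.0163 0 40;0 0 0 0 10;0 0 0 0 10;0 0 0 0 10;0 0 0 0 10;0 0 0 0 10" --grip_force 60

```text
t: 3.0
eef_pos: [523.4, 329.6, 21.3]
tool_rot: [[-0.812, 0.584, 0.001], [0.584, 0.812, 0.001], [-0.0, 0.001, -1.0]]
contact_force: [0.6, 0.7, -2.9]
width: 14.5
gripper_force: 60.4
```

Scaled: -45 mm is -0.0563, -40 mm is -0.05.

Call:
send_path --ticks "0 0 -0.025 0 10;0 0 -0.0563 0 10;0 0 -0.05 0 10;0 0 -0.05 0 10;0 0 0 0 10"

```text
t: 3.5
eef_pos: [526.0, 331.0, 172.1]
tool_rot: [[-0.812, 0.584, 0.009], [0.584, 0.812, 0.007], [-0.003, 0.01, -1.0]]
contact_force: [0.8, 0.4, -3.2]
width: 14.8
gripper_force: 60.8
```

Call:
send_path --ticks "-0.0325 -0.0456 0 0 10;-0.0325 -0.0456 0 0 10;-0.0325 -0.0456 0 0 10;-0.0325 -0.0456 0 0 10;-0.0325 -0.0456 0 0 10;-0.0325 -0.0456 0 0 10;-0.0325 -0.0456 0 0 10;-0.0325 -0.0456 0 0 10;-0.0325 -0.0456 0 0 10;-0.0325 -0.0456 0 0 10"

```text
t: 4.5
eef_pos: [520.2, -120.6, 165.1]
tool_rot: [[-0.812, 0.584, -0.0], [0.584, 0.812, 0.0], [0.0, 0.0, -1.0]]
contact_force: [1.6, 0.2, -3.6]
width: 14.5
gripper_force: 60.5
```

Call:
send_path --ticks "0 0 0 0.1719 10;0 0 0 0.1719 10;0 0 0 0.1719 10;0 0 0 0.1719 10;0 0 0 0.1719 10;0 0 0 0.1719 10;0 0 0 0.1719 10;0 0 0 0 10"

```text
t: 5.3
eef_pos: [520.5, -118.7, 164.9]
tool_rot: [[-0.0, 1.0, -0.001], [1.0, 0.0, -0.0], [-0.0, -0.001, -1.0]]
contact_force: [-0.6, 0.6, -3.1]
width: 14.8
gripper_force: 60.6
```

```bash
python3 - <<'E'
from h import *
np.set_printoptions(precision=2,suppress=True)
im,d,c=shot("wrist"); cv2.imwrite("pics/w3.png",im)
v,u=np.mgrid[0:480,0:640]; p=pts(np.c_[u.ravel(),v.ravel()],d,c).reshape(480,640,3)
for n in("hub","bar","fixture"):
    for q in nets.regions_of(n,"wrist")[:3]:
        m=q["pixels"]&(d>0); t=p[m]; print(n,q["conf"],q["pixel"],m.sum())
        for lo,hi in((20,33),(50,61),(62,70),(64,74),(100,190)):
            k=t[(t[:,2]>lo)&(t[:,2]<hi)]
            if len(k)>50: print(lo,hi,len(k),np.median(k,0),cv2.minAreaRect(k[:,:2].astype(np.float32)),cv2.minEnclosingCircle(k[:,:2].astype(np.float32)))
np.save("p3.npy",p)
E
```

```text
hub 0.8 [416.4, 128.7] 19836
20 33 543 [567.8  -54.64  31.22] ((584.0748291015625, -55.87639236450195), (77.44512176513672, 103.10456085205078), 0.029022810980677605) ((571.0975952148438, -55.78101348876953), 53.506324768066406)
50 61 16742 [575.33 -48.7   55.31] ((577.389404296875, -54.19179153442383), (95.77924346923828, 72.96627807617188), 89.8408203125) ((565.606201171875, -54.14430618286133), 48.269615173339844)
62 70 2175 [564.51 -53.4   65.28] ((565.2791748046875, -53.94882583618164), (33.45781326293945, 33.36492156982422), 50.64457321166992) ((565.3524
[... 612 characters left out ...]
162.04025268554688), 7.308756351470947) ((574.1052856445312, -57.485660552978516), 89.32131958007812)
50 61 2202 [ 604.85 -132.56   57.13] ((588.6883544921875, -67.17350769042969), (160.2941436767578, 78.5403060913086), 88.1845932006836) ((606.3057861328125, -67.52452087402344), 82.17794799804688)
62 70 1267 [ 617.21 -134.68   67.03] ((603.5661010742188, -135.55128479003906), (24.2314395904541, 43.91098403930664), 87.41724395751953) ((603.5972900390625, -135.66018676757812), 24.307540893554688)
64 74 1148 [ 617.05 -134.86   67.15] ((603.5746459960938, -135.54861450195312), (24.223299026489258, 43.8902587890625), 87.39144134521484) ((603.7507934570312, -135.41481018066406), 24.29331398010254)
```

View pics/w3.png

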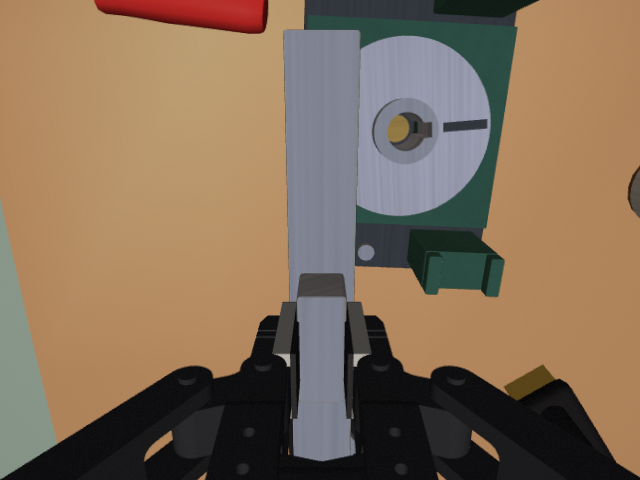

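The view shows the bar held square, the pulley bore at (402,130) with its line at (465,125), and the near post at (460,265). Fixture yaw is about -2.5°, the bar seat about (607.3,-55.9).

Scaled: 35 mm is 0.0438, 28.8 mm is 0.036, 0.044 rad is 0.056.

Call:
send_path --ticks "0.026 0.036 0 0 10;0.026 0.036 0 0 10;0.026 0.036 0 0 10;0 0 0 0.056 10;0 0 0.0438 0 10;0 0 0.0375 0 10;0 0 0 0 10;0 0 0 0 10"

```text
t: 6.3
eef_pos: [607.0, -56.6, 100.4]
tool_rot: [[0.041, 0.999, -0.001], [0.999, -0.041, -0.0], [-0.0, -0.001, -1.0]]
contact_force: [1.3, -0.3, -1.9]
width: 14.3
gripper_force: 60.4
```

```bash
python3 - <<'E'
from h import *
np.set_printoptions(precision=2,suppress=True)
s=monitor.state();print(s["eef_pos"])
im,d,c=shot("wrist"); cv2.imwrite("pics/w4.png",im)
v,u=np.mgrid[0:480,0:640]; p=pts(np.c_[u.ravel(),v.ravel()],d,c).reshape(480,640,3)
for n in("hub","bar","fixture"):
    for q in nets.regions_of(n,"wrist")[:2]:
        m=q["pixels"]&(d>0); t=p[m]; print(n,q["conf"],q["pixel"],m.sum())
        for lo,hi in((50,61),(63,70),(75,95)):
            k=t[(t[:,2]>lo)&(t[:,2]<hi)]
            if len(k)>50: print(lo,hi,len(k),np.median(k,0),cv2.minAreaRect(k[:,:2].astype(np.float32)))
# keyway line from the w3 picture
p3=np.load("p3.npy"); g=cv2.cvtColor(cv2.imread("pics/w3.png"),cv2.COLOR_BGR2GRAY)
h=np.array([565.3,-54.0]); q=p3[...,:2]-h; r=np.hypot(*np.moveaxis(q,-1,0))
m=(r>24)&(r<44)&(g<90)&(abs(p3[...,2]-55.5)<2); t=q[m]; a=np.degrees(np.arctan2(t[:,1],t[:,0])); print("line",m.sum(),np.median(a),t.mean(0),np.degrees(np.arctan2(*t.mean(0)[::-1])))
_,_,V=np.linalg.svd(t-t.mean(0)); print(V[0])
E
```

```text
[606.99 -56.59 100.43]
hub 0.93 [211.3, 267.2] 26442
50 61 21425 [555.09 -39.84  55.29] ((556.7926025390625, -47.624908447265625), (96.52262115478516, 75.2563247680664), 53.52302169799805)
63 70 3153 [564.52 -53.19  65.21] ((565.2177734375, -53.83025360107422), (34.539405822753906, 34.19379425048828), 27.937183380126953)
bar 0.77 [321.8, 215.4] 26798
75 95 21127 [609.25  -0.76  88.51] ((608.050537109375, -39.649696350097656), (166.6551971435547, 24.24761962890625), 87.54964447021484)
fixture 0.87 [216.6, 135.0] 26415
63 70 3120 [596.88  23.79  67.08] ((607.4595336914062, -53.220367431640625), (179.1009063720703, 44.30083084106445), 87.50900268554688)
line 323 4.807108216221343 [33.99  2.87] 4.8337865698780265
[-1.   -0.08]
```

View pics/w4.png

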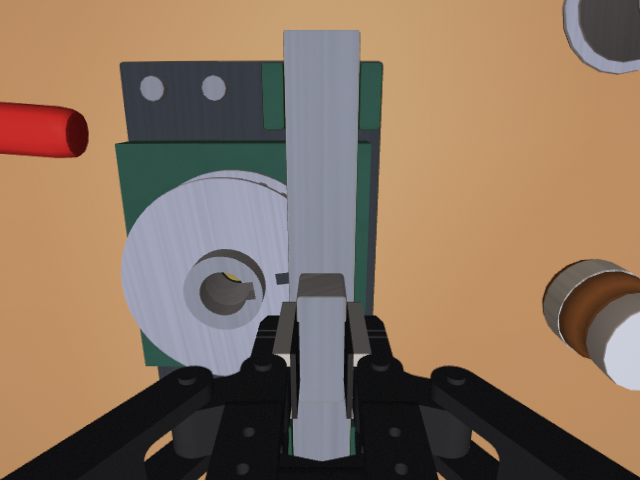

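Bar is over both notches (far notch at (322,95) on either side of the bar), centred within 0.5 mm. Lower and release.

Scaled: 12 mm is 0.015, 6 mm is 0.0075.

Call:
send_path --ticks "0 0 0.015 0 10;0 0 0.0075 0 10;0 0 0.0025 0 10;0 0 0 0 10;0 0 0.0013 0 10;0 0 0 0 10"

```text
t: 7.1
eef_pos: [607.2, -56.4, 79.3]
tool_rot: [[0.042, 0.999, 0.0], [0.999, -0.042, -0.0], [-0.0, 0.0, -1.0]]
contact_force: [0.5, 0.2, -4.1]
width: 14.9
gripper_force: 60.7
```

Scaled: -41 mm is -0.0513, -40 mm is -0.05.

Call:
send_path --ticks "0 0 0 0 36;0 0 0 0 36;0 0 -0.0125 0 36;0 0 -0.05 0 50;0 0 -0.05 0 85;0 0 -0.05 0 85;-0.0513 -0.0213 0 0 85;-0.0513 -0.0213 0 0 85;-0.0513 -0.0213 0 0 85;-0.0513 -0.0213 0 0 85;-0.0513 -0.0213 0 0 85;0 0 0 0 85"

```text
t: 8.3
eef_pos: [509.8, -264.9, 211.1]
tool_rot: [[0.052, 0.999, 0.001], [0.999, -0.052, -0.004], [-0.003, 0.001, -1.0]]
contact_force: [-0.3, 0.8, -0.7]
width: 84.8
gripper_force: 0.0
```

```bash
python3 - <<'E'
from h import *
np.set_printoptions(precision=2,suppress=True)
for cam in("top","wrist"):
  s=monitor.state();print(s["eef_pos"])
  im,d,c=shot(cam); cv2.imwrite(f"pics/{cam}5.png",im)
  v,u=np.mgrid[0:480,0:640]; p=pts(np.c_[u.ravel(),v.ravel()],d,c).reshape(480,640,3)
  for n in("shaft","stand") if cam=="wrist" else ("bar",):
    for q in nets.regions_of(n,cam)[:3]:
        m=q["pixels"]&(d>0); t=p[m]; print(cam,n,q["conf"],q["pixel"],m.sum(),np.median(t,0))
        for lo,hi in((45,51.5),(52.5,60),(60,74),(102,111)):
            k=t[(t[:,2]>lo)&(t[:,2]<hi)]
            if len(k)>30: print(lo,hi,len(k),np.median(k,0),cv2.minAreaRect(k[:,:2].astype(np.float32)))
  if cam=="wrist": np.save("p5.npy",p)
E
```

```text
[ 509.8  -264.86  211.07]
top bar 0.93 [196.5, 321.9] 704 [300.01 221.26   9.85]
top bar 0.83 [302.2, 210.3] 721 [604.74 -60.41  68.33]
60 74 573 [604.79 -57.93  67.99] ((606.7156372070312, -59.021080017089844), (199.24159240722656, 26.678125381469727), 87.72999572753906)
top bar 0.3 [317.4, 164.4] 324 [752.92 -96.4   57.67]
52.5 60 95 [761.92 -95.15  58.  ] ((761.9014282226562, -95.74348449707031), (40.240543365478516, 46.321537017822266), 72.9645004272461)
60 74 105 [757.71 -98.04  61.24] ((757.9716186523438, -96.22547149658203), (41.335792541503906, 39.158058166503906), 62.00725173950195)
[ 513.12 -258.86  210.31]
wrist shaft 0.8 [336.2, 355.9] 3284 [ 520.27 -352.67   78.08]
45 51.5 794 [ 522.12 -351.51   49.17] ((523.3480834960938, -355.1628723144531), (38.256988525390625, 24.394269943237305), 0.14363279938697815)
52.5 60 103 [ 519.84 -352.4    56.14] ((519.9553833007812, -353.4497985839844), (14.6
[... 451 characters left out ...]
, -272.8422546386719), (31.51512908935547, 46.43960189819336), 59.323638916015625)
52.5 60 731 [ 530.85 -261.77   55.18] ((532.119873046875, -264.06024169921875), (37.96717834472656, 22.454666137695312), 4.536807060241699)
60 74 77 [ 529.15 -261.85   64.63] ((529.3904418945312, -262.85223388671875), (3.6993021965026855, 12.96288013458252), 87.6618881225586)
102 111 1353 [ 528.8  -268.03  107.21] ((528.9843139648438, -268.9636535644531), (18.19150733947754, 26.02222442626953), 86.003173828125)
wrist stand 0.72 [336.8, 213.9] 6232 [ 524.75 -253.09   49.11]
45 51.5 5147 [ 524.1  -256.95   49.27] ((529.0523071289062, -269.34320068359375), (64.2242202758789, 64.6084976196289), 2.8096437454223633)
```

View pics/wrist5.png

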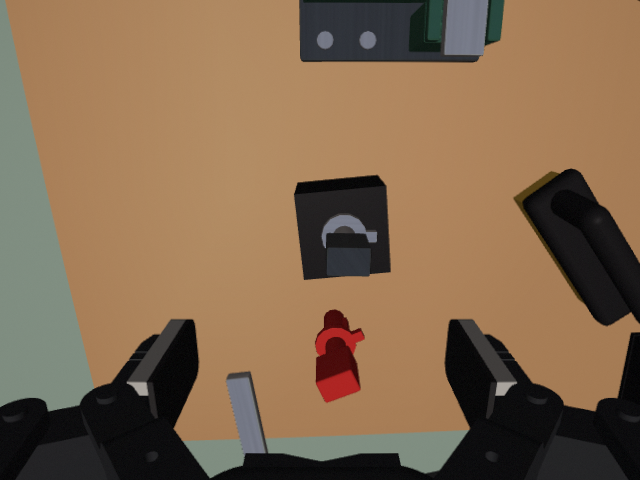

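The stand with the dark shaft head is at (348,255), its tab pointing right (372,237); the red look-alike at (337,360) must be avoided; the bar rests in its notches (top). Check joint 7 before turning.

```bash
python3 - <<'E'
from h import *
np.set_printoptions(precision=3,suppress=True)
s=monitor.state();print(s["t"],s["eef_pos"],np.array(s["q"]),s["tool_rot"])
p=np.load("p5.npy")
b=np.array([529,-269.0]); q=p[...,:2]-b; r=np.hypot(q[...,0],q[...,1]); z=p[...,2]
m=(r>17.5)&(r<24)&(z>52.5)&(z<58); t=q[m]; print(m.sum(),np.degrees(np.arctan2(*t.mean(0)[::-1])))
m=(r<30)&(z>104)&(z<111); print(cv2.minAreaRect(p[m][:,:2].astype(np.float32)))
E
```

```text
8.55 [ 514.462 -256.105  209.54 ] [-0.05   0.385  0.564  1.787 -0.237  1.037  0.563] [[ 0.04   0.999  0.001]
 [ 0.999 -0.04   0.001]
 [ 0.001  0.001 -1.   ]]
91 -3.307994985233179
((528.9866333007812, -268.9638366699219), (18.19150733947754, 26.02691078186035), 86.003173828125)
```

Scaled: 15 mm is 0.0188, -12.4 mm is -0.0155, 0.145 rad is 0.1846.

Call:
send_path --ticks "-0.0155 0.0188 0 0 60;0 0 0 0.1846 60;0 0 0 0.1846 60;0 0 0 0.1846 60;0 0 0 0.1846 60;0 0 0 0.1846 60;0 0 0 0.1846 60;0 0 0 0.1846 60;0 0 0 0.1846 60;0 0 0 0.1846 60;0 0 0 0.1846 60;0 0 0 0.1846 60"

```text
t: 9.75
eef_pos: [529.1, -268.7, 209.2]
tool_rot: [[0.998, -0.069, 0.0], [-0.069, -0.998, 0.001], [-0.0, -0.001, -1.0]]
contact_force: [0.6, 0.1, 0.0]
width: 60.2
gripper_force: 0.0
```

Call:
send_path --ticks "0 0 0 0 60;0 0 0 0 60;0 0 0 0 60"

```text
t: 10.05
eef_pos: [528.4, -270.0, 209.3]
tool_rot: [[0.998, -0.062, 0.0], [-0.062, -0.998, 0.0], [0.0, -0.0, -1.0]]
contact_force: [0.5, -0.4, 0.3]
width: 60.1
gripper_force: 0.0
```

```bash
cat > sh.py <<'E'
from h import *
import sys
np.set_printoptions(precision=3,suppress=True)
im,d,c=shot("wrist"); cv2.imwrite(sys.argv[1],im)
s=monitor.state();print(s["t"],s["eef_pos"],np.array(s["q"])[[4,6]],"tool y deg",np.degrees(np.arctan2(s["tool_rot"][1][1],s["tool_rot"][0][1])))
v,u=np.mgrid[0:480,0:640]; p=pts(np.c_[u.ravel(),v.ravel()],d,c).reshape(480,640,3); z=p[...,2]
b=np.array([529,-269.0]); q=p[...,:2]-b; r=np.hypot(q[...,0],q[...,1])
m=(r<30)&(z>104)&(z<111); print("head",m.sum(),cv2.minAreaRect(p[m][:,:2].astype(np.float32)))
m=(r<60)&(z>46)&(z<51.5)&(d>0); print("stand",cv2.minAreaRect(p[m][:,:2].astype(np.float32)))
m=(r>18)&(r<26)&(z>53)&(z<58); t=p[m][:,:2]; print("tab",m.sum(),t.mean(0))
E
python3 sh.py pics/w6.png
```

```text
10.1 [ 528.253 -270.17   209.293] [-0.479 -0.795] tool y deg -93.60505049792447
head 1343 ((529.194091796875, -269.39794921875), (17.793292999267578, 26.324594497680664), 87.00848388671875)
stand ((529.1646118164062, -269.47900390625), (64.76438903808594, 64.27180480957031), 2.6805942058563232)
tab 97 [ 549.614 -270.75 ]
```

Scaled: 40 mm is 0.05, 33 mm is 0.0413.

Call:
send_path --ticks "0.0009 -0.0008 0.05 0 50;0 0 0.05 0 46;0 0 0.0413 0 42;0 0 0.0188 0 42;0 0 0 0 42;0 0 0 0 10;0 0 0 0 10;0 0 0 0 10;0 0 0 0 10;0 0 0 0 10" --grip_force 100

```text
t: 11.1
eef_pos: [529.8, -270.8, 83.2]
tool_rot: [[0.998, -0.066, 0.003], [-0.066, -0.998, -0.001], [0.003, 0.001, -1.0]]
contact_force: [-0.4, -0.5, 7.8]
width: 16.6
gripper_force: 98.1
```

Scaled: -43.5 mm is -0.0544, 4.4 mm is 0.0055.

Call:
send_path --ticks "0 0 -0.0125 0 10;0 0 -0.025 0 10;0 0 -0.0375 0 10;0 0 -0.0338 0 10;0 0 0 0 10;0.0055 -0.0544 0 0 10;0.0055 -0.0544 0 0 10;0.0055 -0.0544 0 0 10;0.0055 -0.0544 0 0 10;0.0055 -0.0543 0 0 10;0 0 0 0 10;0 0 0 0 10"

```text
t: 12.3
eef_pos: [564.8, -52.7, 167.7]
tool_rot: [[0.998, -0.062, -0.001], [-0.062, -0.998, 0.0], [-0.001, -0.0, -1.0]]
contact_force: [-0.7, -1.0, -2.0]
width: 16.7
gripper_force: 98.5
```

Call:
send_path --ticks "0 0 0 0 10;0 0 0 0 10"

```text
t: 12.5
eef_pos: [564.7, -56.1, 168.3]
tool_rot: [[0.998, -0.069, -0.0], [-0.069, -0.998, -0.0], [-0.0, 0.0, -1.0]]
contact_force: [0.4, -0.2, -2.4]
width: 16.7
gripper_force: 98.5
```

```bash
cat > hub.py <<'E'
from h import *
import sys
from scipy.optimize import least_squares
np.set_printoptions(precision=3,suppress=True)
im,d,c=shot("wrist"); cv2.imwrite(sys.argv[1],im)
s=monitor.state();print(s["t"],s["eef_pos"],"tool y deg",np.degrees(np.arctan2(s["tool_rot"][1][1],s["tool_rot"][0][1])),s["contact_force"],s["width"])
v,u=np.mgrid[0:480,0:640]; p=pts(np.c_[u.ravel(),v.ravel()],d,c).reshape(480,640,3); z=p[...,2]; np.save("p7.npy",p)
g=cv2.cvtColor(im,cv2.COLOR_BGR2GRAY)
b=np.array([565.3,-54.0]); q=p[...,:2]-b; r=np.hypot(q[...,0],q[...,1])
m=(r<56)&(abs(z-55.3)<1.5); t=p[m][:,:2]
h=cv2.convexHull(t.astype(np.float32))[:,0]; a=np.linalg.norm(h-b,axis=1); h=h[(a>46)&(a<51)]
f=least_squares(lambda x:np.hypot(h[:,0]-x[0],h[:,1]-x[1])-48,b,loss="soft_l1"); print("hub",m.sum(),len(h),f.x,f.cost)
b=f.x; q=p[...,:2]-b; r=np.hypot(q[...,0],q[...,1])
m=(r>24)&(r<44)&(g<90)&(abs(z-55.3)<1.5); t=q[m]; 
if len(t): print("line",len(t),t.mean(0),np.degrees(np.arctan2(*t.mean(0)[::-1])))
e=np.array(s["eef_pos"]); zo=float(sys.argv[2]) # collar underside height expected
w=np.hypot(p[...,0]-e[0],p[...,1]-e[1])
m=(w<27)&(abs(z-(zo+5.5))<2.5); t=p[m][:,:2]; print("collar",len(t),np.median(z[m]))
h=cv2.convexHull(t.astype(np.float32))[:,0]; a=np.linalg.norm(h-e[:2],axis=1); h=h[(a>13.5)&(a<18)]
f=least_squares(lambda x:np.hypot(h[:,0]-x[0],h[:,1]-x[1])-16,e[:2],loss="soft_l1"); print("shaft",len(h),f.x,f.cost)
k=t[np.hypot(*(t-f.x).T)>18]; 
if len(k): print("tab",len(k),k.mean(0)-f.x,np.degrees(np.arctan2(*(k.mean(0)-f.x)[::-1])))
E
python3 hub.py pics/w7.png 135
```

```text
12.55 [564.759 -56.094 168.341] tool y deg -93.9336240841475 [-0.203 -0.455 -2.515] 16.301206449385713
hub 10382 44 [565.351 -53.996] 0.6510396891584453
line 56 [26.046  2.247] 4.931476732720686
collar 2015 140.30629066785252
shaft 13 [563.563 -54.9  ] 3.1516202533272706
tab 292 [20.842 -1.496] -4.10571543814532
```

View pics/w7.png

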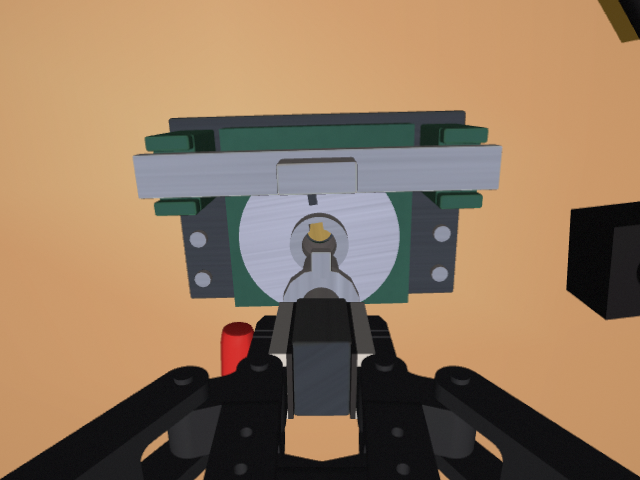

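Bar lies across both notches (posts at (170,175) and (455,170)); shaft over the bore (319,235), tab at (320,262) pointing at the keyway side. Refine the offset from the saved cloud.

```bash
python3 - <<'E'
from h import *
from scipy.optimize import least_squares
np.set_printoptions(precision=2,suppress=True)
p=np.load("p7.npy"); z=p[...,2]; w=np.hypot(p[...,0]-564,p[...,1]+55)
m=(w<20)&(abs(z-192.5)<2); print("head",m.sum(),np.median(z[m]),cv2.minAreaRect(p[m][:,:2].astype(np.float32)))
m=(w<30)&(abs(z-140.3)<1.0); t=p[m][:,:2]; print("tab/collar bounds",t.min(0),t.max(0))
for x in range(562,590,2):
    k=t[abs(t[:,0]-x)<1]; 
    if len(k): print(x,len(k),k[:,1].min(),k[:,1].max(),(k[:,1].min()+k[:,1].max())/2)
print([np.round(monitor.state()["eef_pos"],2) for _ in range(2)])
E
```

```text
head 4674 192.3252926986878 ((564.0848388671875, -55.12974548339844), (35.712345123291016, 27.105588912963867), 86.5653305053711)
tab/collar bounds [564.15 -70.62] [587.5  -39.72]
564 15 -70.49497503930688 -65.55530340474215 -68.0251392220245
566 83 -70.56780213633827 -39.71745522912618 -55.14262868273222
568 162 -70.6173344764142 -39.79595343883443 -55.206643957624316
570 204 -69.77954949046641 -40.01618478877923 -54.89786713962282
572 267 -69.1216891159109 -41.43609322246676 -55.278891169188825
574 238 -67.99497777212676 -42.907749677712346 -55.45136372491955
576 218 -65.6768607024872 -44.196176167931746 -54.93651843520948
578 153 -63.72015439758798 -46.79417572798769 -55.257165062787834
580 90 -60.62648976342828 -50.63906021929668 -55.63277499136248
582 77 -60.09400688997487 -52.43706709877959 -56.26553699437723
584 92 -60.20473936811734 -52.51335622514418 -56.35904779663076
586 83 -60.30962550741038 -52.70920826491484 -56.50941688616261
588 8 -57.972096404151834 -54.01207288711458 -55.992084645633206
[array([564.76, -56.09, 168.34]), array([564.76, -56.09, 168.34])]
```

Scaled: 10 mm is 0.0125, 1.1 mm is 0.0014, -0.147 rad is -0.1872.

Call:
send_path --ticks "0.0014 -0.0015 0 0 10;0 0 0 -0.1872 10;0 0 0.0125 0 10;0 0 0.0113 0 10;0 0 0 0 10;0 0 0 0 10;0 0 0 0 10"

```text
t: 13.25
eef_pos: [566.4, -53.6, 149.3]
tool_rot: [[0.997, 0.08, -0.0], [0.08, -0.997, -0.0], [-0.0, 0.0, -1.0]]
contact_force: [0.1, -0.4, -2.8]
width: 16.6
gripper_force: 98.6
```

```bash
python3 hub.py pics/w8.png 116
python3 - <<'E'
from h import *
p=np.load("p7.npy"); z=p[...,2]; w=np.hypot(p[...,0]-565,p[...,1]+54)
m=(w<20)&(abs(z-173.5)<2); print("head",m.sum(),np.median(z[m]),cv2.minAreaRect(p[m][:,:2].astype(np.float32)))
m=(w<30)&(abs(z-121.3)<1.3); t=p[m][:,:2]
for x in range(566,590,2):
    k=t[abs(t[:,0]-x)<1]
    if len(k): a,b=k[:,1].min(),k[:,1].max(); print(x,round((a+b)/2,2),round(x-np.sqrt(max(0,256-((b-a)/2)**2)),2))
E
```

```text
13.3 [566.444 -53.563 149.404] tool y deg -85.41649211389667 [ 0.02  -0.864 -3.156] 16.767645615034613
hub 11212 45 [565.249 -54.026] 2.46697172153908
line 48 [25.754  2.517] 5.581582974432214
collar 2030 121.23485334312116
shaft 15 [565.074 -52.787] 2.3248387942056095
tab 305 [20.931  1.7  ] 4.643717708061851
head 4643 173.23729467537459 ((565.8077392578125, -53.20425796508789), (27.081579208374023, 29.73726463317871), 4.887025356292725)
566 -39.77 550.23
568 -52.44 563.78
570 -52.77 564.59
572 -53.01 565.42
574 -52.89 565.7
576 -52.76 565.9
578 -52.93 565.8
580 -52.8 566.3
582 -51.97 566.65
584 -51.21 568.48
586 -51.08 570.47
588 -50.93 572.46
```

```bash
cat > fit.py <<'E'
from h import *
p=np.load("p7.npy"); z=p[...,2]; w=np.hypot(p[...,0]-565,p[...,1]+54)
m=(w<30)&(abs(z-121.3)<1.3); t=p[m][:,:2]; R=[]
for x in range(570,580):
    k=t[abs(t[:,0]-x)<.6]
    if len(k): a,b=k[:,1].min(),k[:,1].max(); R.append((x-np.sqrt(max(0,256-((b-a)/2)**2)),(a+b)/2))
print("shaft centre",np.median(R,0))
E
```

Call:
send_path --ticks "0 0 0 0 10;0 0 0 0 10;0 0 0 0 10;0 0 0 0 10" --lines "1,2"

```text
t: 13.7
eef_pos: [566.3, -53.4, 149.4]
```

```bash
python3 hub.py pics/w9.png 116; python3 fit.py
```

```text
13.75 [566.309 -53.419 149.34 ] tool y deg -85.37049628021556 [ 0.62   0.714 -2.229] 17.040587556304764
hub 11210 42 [565.212 -54.013] 2.729518150242493
line 55 [25.676  2.268] 5.048590574902764
collar 2026 121.332483238967
shaft 14 [565.195 -52.439] 0.8921719260177803
tab 295 [20.809  1.609] 4.421224281461589
shaft centre [565.30164352 -52.49538269]
```

Call:
send_path --ticks "0 0 0 0 10;0 0 0 0 10" --lines "1,2"

```text
t: 13.95
eef_pos: [566.3, -53.4, 149.3]
```

```bash
python3 hub.py pics/w10.png 116; python3 fit.py
```

```text
14.0 [566.262 -53.444 149.277] tool y deg -85.37052583395717 [ 0.355 -0.632 -2.972] 16.450235189459445
hub 11244 48 [565.154 -53.992] 2.1692167510474
line 56 [25.726  2.43 ] 5.395102945532388
collar 2026 121.28366746682852
shaft 12 [565.396 -52.683] 2.387004560122791
tab 280 [20.683  1.882] 5.198091336704183
shaft centre [565.40885224 -52.55939889]
```

Units first: shifts go in shares of 800 mm and turns go in shares of 45 degrees. So 4 mm is 0.005, 3 mm is 0.0038.

Call:
send_path --ticks "-0.0001 0.0011 0.0038 0 10;0 0 0.005 0 10;0 0 0.0038 0 10;0 0 0.0038 0 10;0 0 0.0025 0 10;0 0 0 0 10"

```text
t: 14.6
eef_pos: [566.1, -54.3, 133.9]
tool_rot: [[0.997, 0.081, -0.001], [0.081, -0.997, -0.0], [-0.001, 0.0, -1.0]]
contact_force: [-0.3, -0.5, -2.9]
width: 16.5
gripper_force: 98.6
```

Scaled: 3 mm is 0.0038, 2 mm is 0.0025.

Call:
send_path --ticks "0 0 0.0038 0 10;0 0 0.0025 0 10;0 0 0.0025 0 10;0 0 0.0025 0 10;0 0 0.0025 0 10;0 0 0 0 10"

```text
t: 15.2
eef_pos: [566.1, -54.3, 123.0]
tool_rot: [[0.997, 0.081, -0.0], [0.081, -0.997, -0.0], [-0.0, -0.0, -1.0]]
contact_force: [-0.1, 0.0, -2.2]
width: 16.8
gripper_force: 98.6
```

Scaled: 4 mm is 0.005, 3 mm is 0.0038.

Call:
send_path --ticks "0 0 0.005 0 10;0 0 0.005 0 10;0 0 0.005 0 10;0 0 0.0038 0 10;0 0 0.0038 0 10;0 0 0.0025 0 10;0 0 0 0 10"

```text
t: 15.9
eef_pos: [566.3, -54.3, 103.5]
tool_rot: [[0.997, 0.081, 0.0], [0.081, -0.997, 0.0], [0.0, -0.0, -1.0]]
contact_force: [-2.5, 1.6, 6.4]
width: 16.9
gripper_force: 99.8
```

Scaled: 2 mm is 0.0025, 1.5 mm is 0.0019.

Call:
send_path --ticks "0 0 0.0025 0 10;0 0 0.0019 0 10;0 0 0 0 10;0 0 0 0 10"

```text
t: 16.3
eef_pos: [566.4, -54.4, 100.3]
tool_rot: [[0.997, 0.081, 0.0], [0.081, -0.997, 0.001], [0.0, -0.001, -1.0]]
contact_force: [-3.5, 1.0, 7.9]
width: 16.7
gripper_force: 99.9
```

Call:
send_path --ticks "0 0 0.0013 0 10;0 0 0.0013 0 10;0 0 0 0 10;0 0 0 0 10"

```text
t: 16.7
eef_pos: [566.5, -54.4, 99.2]
tool_rot: [[0.997, 0.081, 0.001], [0.081, -0.997, 0.001], [0.001, -0.001, -1.0]]
contact_force: [-5.9, 2.8, 17.4]
width: 16.7
gripper_force: 101.8
```

Scaled: 0.8 mm is 0.001, -0.4 mm is -0.0005.

Call:
send_path --ticks "-0.0005 0 0.001 0 10;0 0 0 0 10;0 0 0 0 10;0 0 0 0 10" --grip_force 110

```text
t: 17.1
eef_pos: [566.4, -54.4, 99.1]
tool_rot: [[0.997, 0.081, 0.002], [0.081, -0.997, 0.002], [0.002, -0.002, -1.0]]
contact_force: [-7.4, 3.0, 24.2]
width: 16.5
gripper_force: 107.6
```

```bash
python3 - <<'E'
from h import *
im,d,c=shot("wrist"); cv2.imwrite("pics/w11.png",im); s=monitor.state(); print(s["eef_pos"],s["contact_force"],s["joint_vel"])
v,u=np.mgrid[0:480,0:640]; p=pts(np.c_[u.ravel(),v.ravel()],d,c).reshape(480,640,3); z=p[...,2]; w=np.hypot(p[...,0]-565.2,p[...,1]+54)
m=(w<24)&(p[...,0]>576)&(z>60)&(z<80); print("collar top",m.sum(),np.percentile(z[m],[5,50,95]))
m=(w<48)&(w>26)&(abs(z-56)<4)&(p[...,0]<590); print("rim",np.median(z[m]))
m=(w<15)&(z>115)&(z<130); print("head top",m.sum(),np.median(z[m]))
im2,_,_=shot("scene"); x,y=313,245; cr=im2[185:305,235:395]
cv2.imwrite("pics/f.png",np.hstack([cv2.resize(im,(400,300)),cv2.resize(cr,(400,300),interpolation=cv2.INTER_CUBIC)]))
E
```

```text
[566.42852044 -54.36634482  99.14294482] [-7.81474942  2.76769555 23.62562442] [-0.00145894 -0.00064701  0.00079533  0.000613   -0.00017789  0.00098535
 -0.00019134]
collar top 1387 [62.2092998  70.63954143 71.97729935]
rim 55.230534365217295
head top 5718 123.2768174216915
```

View pics/f.png

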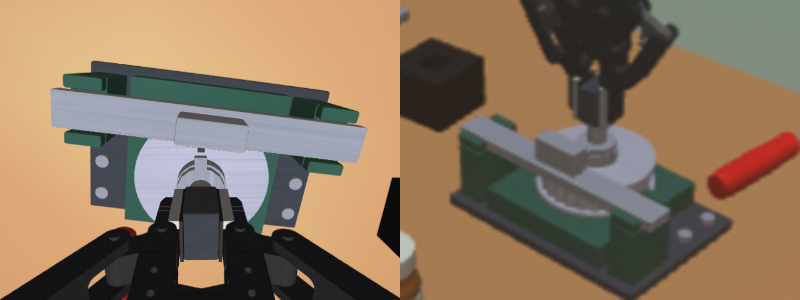

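The bar lies flat in both notches. The collar sits on the boss: the head top is at 124 mm, as expected when home, and the push force is about 24 N. Handing in.

```bash
python3 -c "
from cell import order
print(order.finish_job())"
```

```text
the job is handed in; nothing more can be done
None
```

The bar lies flat and about centred in both notches, released, and the keyed shaft is seated fully home in the pulley, still gripped and pressed down with about 24 N; the job was handed in at about 17 s (of 51 s allowed), with the verdict not shown to me.

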